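Set the stock tags in front of the parts trays

TASK

Bring the stock tags up to date: in front of every tray that has stock in it (a reel, tin or capacitors) the tag must lean right, with its ring face up, and in front of an empty tray (nothing but tiny loose components scattered on its floor) the tag must lean left, with its bar face up. Gently push over the tags that are wrong with the fingertips; do not pinch them, do not lift or carry anything, and leave the trays, their contents and the things lying about where they are.

Things in the scene. Friction and masses are not known exactly. Their poses are not given: they have to be found in the camera images.
- tag_board: flat plywood board fixed to the bench, 80 (x) x 350 (y) x 10 mm thick, carrying three tags in a row along its y, 130 mm apart; origin: centre of its underside; +x points to the trays behind it, +y to the left along the row as seen from the front
- hinge_a (a point): middle of the hinge axis of tag a, 32 mm above the bench; place in the row varies. Axes as the board's; the axis runs along x. Steel bracket 66 (x) x 30 (y) mm, top 40 mm above the bench. The flap is an aluminium plate 46 mm wide (x), 4 mm thick, reaching 50 mm from the axis; at rest its free edge is 74 mm above the bench and 28 mm to the side of the axis
- flap_a (a joint): lean of tag a's flap, rad: 0 upright; +0.58 at rest over to the right (board's -y), its face with the raised ring upward; -0.58 at rest over to the left (board's +y), its face with the raised straight bar upward; both signs dark metal. About 70 g, nearly free hinge: once past upright it falls to the stop by itself
- hinge_b (a point): middle of the hinge axis of tag b, 32 mm above the bench; place in the row varies. Axes as the board's; the axis runs along x. Steel bracket 66 (x) x 30 (y) mm, top 40 mm above the bench. The flap is an aluminium plate 46 mm wide (x), 4 mm thick, reaching 50 mm from the axis; at rest its free edge is 74 mm above the bench and 28 mm to the side of the axis
- flap_b (a joint): lean of tag b's flap, rad: 0 upright; +0.58 at rest over to the right (board's -y), its face with the raised ring upward; -0.58 at rest over to the left (board's +y), its face with the raised straight bar upward; both signs dark metal. About 70 g, nearly free hinge: once past upright it falls to the stop by itself
- hinge_c (a point): middle of the hinge axis of tag c, 32 mm above the bench; place in the row varies. Axes as the board's; the axis runs along x. Steel bracket 66 (x) x 30 (y) mm, top 40 mm above the bench. The flap is an aluminium plate 46 mm wide (x), 4 mm thick, reaching 50 mm from the axis; at rest its free edge is 74 mm above the bench and 28 mm to the side of the axis
- flap_c (a joint): lean of tag c's flap, rad: 0 upright; +0.58 at rest over to the right (board's -y), its face with the raised ring upward; -0.58 at rest over to the left (board's +y), its face with the raised straight bar upward; both signs dark metal. About 70 g, nearly free hinge: once past upright it falls to the stop by itself
- tray_1: pale translucent plastic parts tray with tiny loose component scraps on its floor, 112 (x) x 89 (y) x 46 mm high, walls 3 to 5 mm, floor 2 mm thick; origin: centre of its underside. Stands loose behind one of the three tags, its centre 111 mm behind that tag's hinge (along the board's +x); holds the solder reel and a tin
- tray_3: pale translucent plastic parts tray with tiny loose component scraps on its floor, 112 (x) x 89 (y) x 46 mm high, walls 3 to 5 mm, floor 2 mm thick; origin: centre of its underside. Stands loose behind one of the three tags, its centre 111 mm behind that tag's hinge (along the board's +x); holds the two capacitors
- tray_4: pale translucent plastic parts tray with tiny loose component scraps on its floor, 112 (x) x 89 (y) x 46 mm high, walls 3 to 5 mm, floor 2 mm thick; origin: centre of its underside. Stands loose behind one of the three tags, its centre 111 mm behind that tag's hinge (along the board's +x); counts as empty: only the scraps
- reel_solder: white reel with dark flanges, 48 mm across, 40 mm high, standing in a tray: stock; origin: centre of its underside
- tin_c: plain white screw-lid tin, 36 mm across, 13 mm high, in the tray with the reel: stock; origin: centre of its underside
- capacitor_1: dark blue can capacitor, 35 mm across, 56 mm high, standing in a tray: stock; origin: centre of its underside
- capacitor_2: like the other capacitor, in the same tray: stock; origin: centre of its underside
- marker: white and black marker pen, 130 mm long, 12 mm thick, lying on the bench in front of the board; origin: centre of its underside; bystander
- driver_small: small screwdriver with black and red handle, 131 mm long, 13 mm thick, lying on the bench in front of the board; origin: centre of its underside; bystander
- glue: blue and white glue bottle, 32 mm across, 100 mm high, standing behind the trays; origin: centre of its underside; bystander
- tape_black: roll of black tape, 68 mm across, 19 mm high, lying to the left of the trays; origin: centre of its underside; bystander

How it is judged:
By the outcome, as a careful person would: the job done as asked, in the order asked, and still so for the second after the job is handed in, with the robot touching nothing.
It also fails if it takes over 61 s, if anything falls off the work surface, if the arm or the gripper's body presses on something with over 40 N, if the wrist force passes 120 N, or if a joint passes its speed limit or range.

ROBOT

A 6-joint arm with a two-finger parallel gripper is mounted at the origin on a cart in front of the work surface, level with it; the furniture and walls round the work are solid. World frame = base frame: x ahead of the robot, y to its left, z up, the work surface at z = 0. Lengths are in m, angles in rad, forces in N, time in s.
With the tool pointing down it reaches from about 0.35 to 0.85 m from the base axis. Payload 8.1 kg.
Tool frame: the origin (TCP) lies on the mounting face of the last link; the fingertips stand 186 mm ahead of it and the grasp point (between the pads) lies 167 mm ahead of it; z points along the fingers, y is the line along which they close (so a half turn about z gives the same grasp; the last joint's range is limited). The gripper opens to 93 mm and grips with 3 to 60 N. Pads are 15 mm wide; open, the fingers measure 128 mm over their backs; the gripper's body (75 mm by 188 mm) begins 65 mm behind the grasp point.
Start: joints at [-1.39, 0.13, 1.488, -0, 1.523, -0.085], TCP at [0.158, -0.579, 0.405] pointing down, gripper open.
Joint ranges: [-2.96, 2.96], [-0.89, 2.26], [0.02, 2.5], [-1.34, 4.48], [0, 2.73], [-2.66, 2.66]. Speed limits (rad/s): [2.39, 2.39, 2.79, 3.14, 3.14, 3.14].

INTERFACE

Orientations are given as a rotation vector (axis times angle).
In Python, from plant import * gives the robot as it stands. The module is installed in compiled form; this text tells all that it offers.
- The arm moves only by the tool arm_command, never from a script. Its argument "increments" is a list of rows, each a list of 6 numbers: the shift along the tool's x, y, z in units of 0.2 m (1.0 is 0.2 m), then the turn, a rotation vector about the tool's x, y, z in units of pi rad (1.0 is pi rad). A call has exactly 5 rows; each row is the pose to reach, as a shift and turn from the pose commanded when the call began, along the tool's axes at that moment, turning the shorter way round; what a row does not reach only later rows make up. A row lasts 1/8 s, in which the tool goes at most 62.5 mm and 10.7 degrees, less where a joint would pass 70% of its speed; a pose out of reach is approached as far as the arm can. A call with a number of a shift or a turn outside -1 to 1 is refused whole. A call with a gripper value outside its range is refused whole. "fingers" is the closure, from -1 (fully open) to 1 (shut), set as the call begins (left out, the last holds). The fingers move at their own pace and stop on an object; "force" is the grip in N (left out, the last holds). Time passes only in rows, so rows that repeat a pose let the fingers close, or fill a call up. It gives the time, the measured TCP pose, the force, the opening and the grip force at its end, in the units of the state.
- read_state(): the state, without advancing time (a new reading comes with each control period).
- read_camera(name): name is "scene" or "top"; returns a dict with "image" (400x640x3 uint8, red, green, blue), "fx", "fy", "cx", "cy" (pixels), "k1" (the pictures are not rectified: a ray, as slopes to the right and down, at radius r is drawn at 1 + k1 r^2 times it, then the intrinsics apply), "T" (4x4, takes a point from camera to world coordinates). Camera axes: x right, y down, z forward; pixel columns grow to the right and rows downward; lengths in m; the calibration is good to about 2 mm. A picture is of the moment at which its call begins. There is no depth.
- close_job(): hands the job in; it is judged then, once.
The state is a dict: "t": time; "q": joint angles; "dq": joint speeds; "joint_torque": joint torques, N m; "tool_pos": TCP position; "orientation": TCP orientation; "force": force on the tool from outside, world axes, zero at the start; "wrist_torque": the same for the moment, N m; "opening": finger opening in m; "gripper_force": force on a finger pad.
Only numpy, scipy, OpenCV 4.12 (cv2) and the standard library are available. Lean on these libraries where they do the work, as an engineer would, in place of code of your own. Each camera call takes 0.05 s, during which the arm holds its last target. There are 200 camera calls.

## Working session

There is one attempt and no reset: what is moved stays moved. The work goes in short steps, Python scripts to look and compute and a tool call to move; the robot and the scene stay as the last step left them, time stands still between calls to the robot, and variables do not carry over. Pictures are saved under pics/ and viewed, at most 10 in all, crops included, and the job is handed in when it is done.

Besides the shell and the picture viewer there is one more tool, called after ">>>" as name([rows], argument=value, ...), one row to a line, values as JSON. arm_command: Moves the arm, as the interface text tells. Shifts and turns lie within -1 to 1; 1 stands for 0.2 m of shift or pi rad of turn. Its arguments: {"type":"object","properties":{"increments":{"type":"array","items":{"type":"array","items":{"type":"number","minimum":-1,"maximum":1}}},"fingers":{"type":"number"},"force":{"type":"number"}},"required":["increments"]}

```bash
mkdir -p pics
python3 - <<'E'
from plant import *
import cv2
for n in("scene","top"):
    c=read_camera(n); cv2.imwrite(f"pics/{n}0.png",c["image"][:,:,::-1]); print(n,c["fx"],c["cx"],c["cy"],c["k1"],c["T"].round(4).tolist())
s=read_state(); print({k:s[k] for k in("t","tool_pos","orientation","opening")})
E
```

```text
scene 455.0911270121084 317.33146634604833 198.51471158663384 -0.0493625113987954 [[-0.8886, -0.3371, 0.3111, 0.3022], [-0.4583, 0.679, -0.5735, 0.3377], [-0.0179, -0.6522, -0.7579, 0.7443], [0.0, 0.0, 0.0, 1.0]]
top 482.1171312632928 324.7491264880308 193.5751856739596 -0.0849223017443096 [[-0.0165, -0.9878, 0.1546, 0.4358], [-0.9998, 0.0149, -0.0115, -0.1962], [0.0091, -0.1547, -0.9879, 0.8889], [0.0, 0.0, 0.0, 1.0]]
{'t': 0.1, 'tool_pos': array([ 0.15758134, -0.57873163,  0.40379488]), 'orientation': array([-3.11226857e+00, -4.16017407e-01,  1.37430179e-04]), 'opening': 0.09290089015401737}
```

View pics/scene0.png

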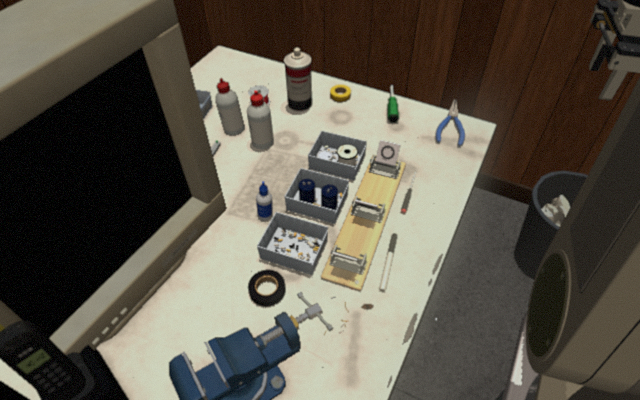

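View pics/top0.png

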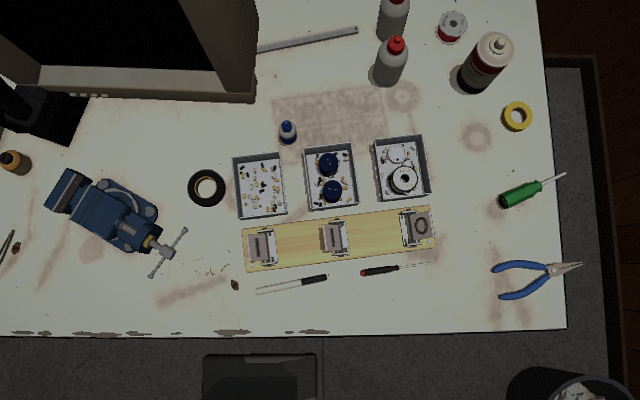

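The left tray is empty, the middle one holds the capacitors and the right one holds the reel and tin. The board runs from about (243,247) to (435,230) in the top picture. I'll enlarge the tags.

Run:
```python
import cv2,numpy as np
a=cv2.imread("pics/top0.png")[195:285,230:450]; b=cv2.imread("pics/scene0.png")[135:290,320:420]
cv2.imwrite("pics/c1.png",cv2.resize(a,(792,324),interpolation=cv2.INTER_CUBIC))
cv2.imwrite("pics/c2.png",cv2.resize(b,None,fx=3.8,fy=3.8,interpolation=cv2.INTER_CUBIC))
```

```text
(no output)
```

View pics/c1.png

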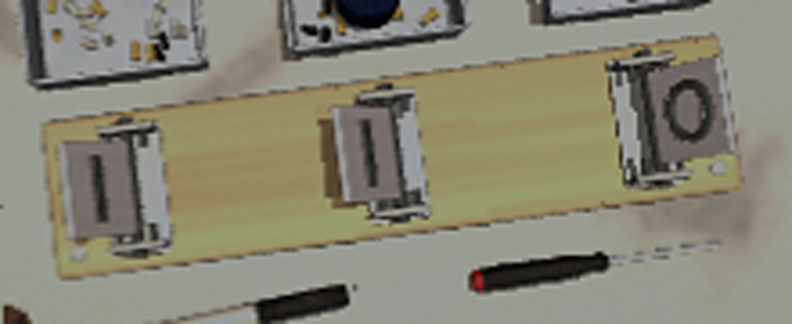

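View pics/c2.png

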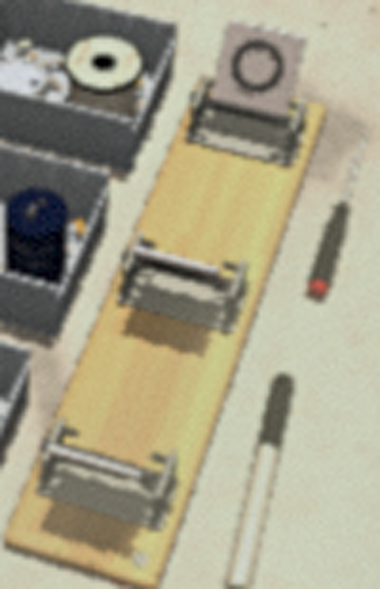

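Left tag shows its bar and leans left, and right tag shows its ring and leans right, so both are correct. The middle tag (crop 375,160) shows its bar and leans left in front of the capacitors, so it is wrong and must go right. I'll locate its hinge.

```bash
cat > h.py <<'E'
from plant import *
import numpy as np,cv2
def px2w(c,uv,z):
    K=np.array([[c["fx"],0,c["cx"]],[0,c["fy"],c["cy"]],[0,0,1]])
    p=cv2.undistortPoints(np.array(uv,float).reshape(-1,1,2),K,np.array([c["k1"],0,0,0,0.])).reshape(-1,2)
    d=np.c_[p,np.ones(len(p))]@c["T"][:3,:3].T; o=c["T"][:3,3]
    return o+d*((z-o[2])/d[:,2])[:,None]
E
python3 - <<'E'
from h import *
from scipy.spatial.transform import Rotation as R
c=read_camera("top")
f=lambda l:[(230+x/3.6-.4,195+y/3.6-.4) for x,y in l]
w=px2w(c,f([(42,122),(718,36),(742,188),(62,278)]),.01);print(w.round(4))
m=w.mean(0);yv=(w[0]-w[1])+(w[3]-w[2]);yaw=np.arctan2(-yv[0],yv[1]);print("centre",m,"yaw",yaw, np.linalg.norm(w[0]-w[1]),np.linalg.norm(w[0]-w[3]))
print("free edge",px2w(c,f([(333,110),(345,204)]),.074))
print("bracket ends",px2w(c,f([(390,90),(405,218)]),.04))
s=read_state();print(s["tool_pos"],R.from_rotvec(s["orientation"]).as_matrix().round(4))
E
```

```text
[[ 0.5111 -0.0528  0.01  ]
 [ 0.5498 -0.399   0.01  ]
 [ 0.4718 -0.4076  0.01  ]
 [ 0.4325 -0.0634  0.01  ]]
centre [ 0.49131419 -0.23071444  0.01      ] yaw 0.11247214942712305 0.34833373093463527 0.0792573399857428
free edge [[ 0.50926595 -0.2002948   0.074     ]
 [ 0.46514778 -0.20520677  0.074     ]]
bracket ends [[ 0.52173633 -0.22861713  0.04      ]
 [ 0.45910854 -0.2346441   0.04      ]]
[ 0.15760612 -0.57875682  0.40392604] [[ 9.649e-01  2.627e-01 -3.000e-04]
 [ 2.627e-01 -9.649e-01  1.400e-03]
 [ 1.000e-04 -1.400e-03 -1.000e+00]]
```

>>> arm_command([
  [0.2,-0.15,0,0,0,0],
  [0.4,-0.3,0,0,0,0],
  [0.6,-0.45,0,0,0,0],
  [0.8,-0.6,0,0,0,0],
  [1.0,-0.74,0,0,0,0],
], fingers=1, force=20)

```text
t: 0.78
tool_pos: [0.3124, -0.3821, 0.4045]
orientation: [-3.114, -0.416, -0.0]
force: [0.9, -0.7, -0.3]
opening: 0.0474
gripper_force: 0.0
```

>>> arm_command([
  [0.2,-0.15,0,0,0,0],
  [0.4,-0.3,0,0,0,0],
  [0.6,-0.45,0,0,0,0],
  [0.8,-0.6,0,0,0,0],
  [1.0,-0.74,0,0,0,0],
])

```text
t: 1.4
tool_pos: [0.4665, -0.1867, 0.4046]
orientation: [-3.114, -0.416, 0.0]
force: [0.5, -1.5, 0.8]
opening: 0.0012
gripper_force: 0.0
```

>>> arm_command([
  [0.11,-0.08,0,0,0,0.049],
  [0.11,-0.08,0,0,0,0.049],
  [0.11,-0.08,0,0,0,0.049],
  [0.11,-0.08,0,0,0,0.049],
  [0.11,-0.08,0,0,0,0.049],
])

```text
t: 2.02
tool_pos: [0.4824, -0.1678, 0.4048]
orientation: [3.137, 0.175, -0.0]
force: [0.2, -0.5, -0.5]
opening: 0.0005
gripper_force: 0.0
```

Run:
```python
from h import *
from scipy.spatial.transform import Rotation as R
s=read_state();M=R.from_rotvec(s["orientation"]).as_matrix();print(s["t"],s["tool_pos"],M.round(4),s["opening"])
t=np.array([.4837,-.1664,.241]);print((M.T@(t-s["tool_pos"])/.2).round(3))
```

```text
2.025 [ 0.48242304 -0.167786    0.40476661] [[ 9.938e-01  1.110e-01 -0.000e+00]
 [ 1.110e-01 -9.938e-01 -1.000e-04]
 [-0.000e+00  1.000e-04 -1.000e+00]] 0.0005102700076524713
[ 0.007 -0.006  0.819]
```

>>> arm_command([
  [0,0,0.25,0,0,0],
  [0,0,0.5,0,0,0],
  [0,0,0.7,0,0,0],
  [0,0,0.82,0,0,0],
  [0,0,0.82,0,0,0],
])

```text
t: 2.65
tool_pos: [0.4815, -0.167, 0.2386]
orientation: [-3.135, -0.175, 0.007]
force: [0.5, 0.1, -0.3]
opening: 0.0007
gripper_force: 0.0
```

Run:
```python
from h import *
c=read_camera("scene")["image"][100:300,270:440,::-1]
cv2.imwrite("pics/s1.png",cv2.resize(c,None,fx=3,fy=3,interpolation=cv2.INTER_CUBIC))
```

```text
(no output)
```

View pics/s1.png

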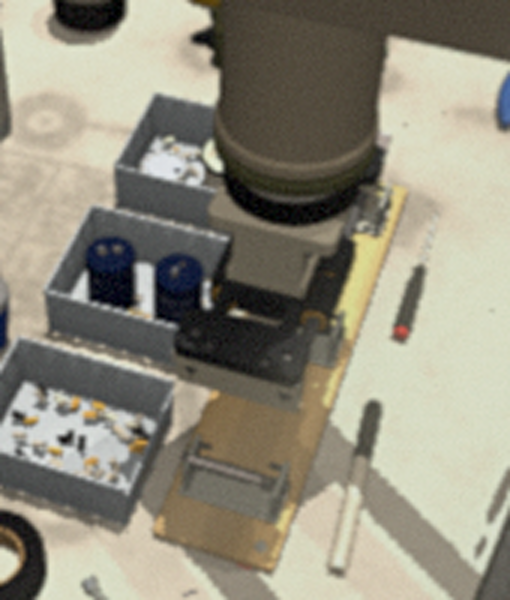

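The gripper stands over the board just left of the middle tag, clear of the trays. Now I'll push right gently.

>>> arm_command([
  [0,0.04,0,0,0,0],
  [0,0.07,0,0,0,0],
  [0,0.1,0,0,0,0],
  [0,0.13,0,0,0,0],
  [0,0.16,0,0,0,0],
])

```text
t: 3.32
tool_pos: [0.4865, -0.1993, 0.2408]
orientation: [3.137, 0.175, 0.0]
force: [-0.1, 0.1, 0.2]
opening: 0.0004
gripper_force: 0.1
```

>>> arm_command([
  [0,0.03,0,0,0,0],
  [0,0.055,0,0,0,0],
  [0,0.08,0,0,0,0],
  [0,0.105,0,0,0,0],
  [0,0.125,0,0,0,0],
])

```text
t: 3.95
tool_pos: [0.4892, -0.224, 0.2407]
orientation: [-3.137, -0.176, 0.0]
force: [-0.7, 0.9, 0.0]
opening: 0.0004
gripper_force: 0.0
```

>>> arm_command([
  [0,-0.1,0,0,0,0],
  [0,-0.2,-0.1,0,0,0],
  [0,-0.2,-0.3,0,0,0],
  [0,-0.2,-0.5,0,0,0],
  [0,-0.2,-0.75,0,0,0],
])

```text
t: 4.58
tool_pos: [0.4842, -0.1824, 0.391]
orientation: [-3.135, -0.177, 0.003]
force: [-0.0, -0.4, 0.7]
opening: 0.0005
gripper_force: 0.0
```

>>> arm_command([
  [-0.2,0,0,0,0,0],
  [-0.4,0,0,0,0,0],
  [-0.6,0.1,0,0,0,0],
  [-0.7,0.3,0,0,0,0],
  [-0.7,0.5,0,0,0,0],
])

```text
t: 5.2
tool_pos: [0.3559, -0.2989, 0.3911]
orientation: [3.136, 0.175, 0.001]
force: [-0.4, 0.4, 0.0]
opening: 0.0007
gripper_force: 0.0
```

>>> arm_command([
  [0,0.25,0,0,0,0],
  [0,0.5,0,0,0,0],
  [0,0.75,0,0,0,0],
  [0,1,0,0,0,0],
  [0,1,0,0,0,0],
])

```text
t: 5.82
tool_pos: [0.3792, -0.4992, 0.3885]
orientation: [-3.134, -0.173, 0.003]
force: [0.1, 0.1, -0.0]
opening: 0.0004
gripper_force: 0.0
```

Run:
```python
from h import *
c=read_camera("top")["image"][110:310,180:450,::-1]
cv2.imwrite("pics/t2.png",cv2.resize(c,None,fx=2.9,fy=2.9,interpolation=cv2.INTER_CUBIC))
```

```text
(no output)
```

View pics/t2.png

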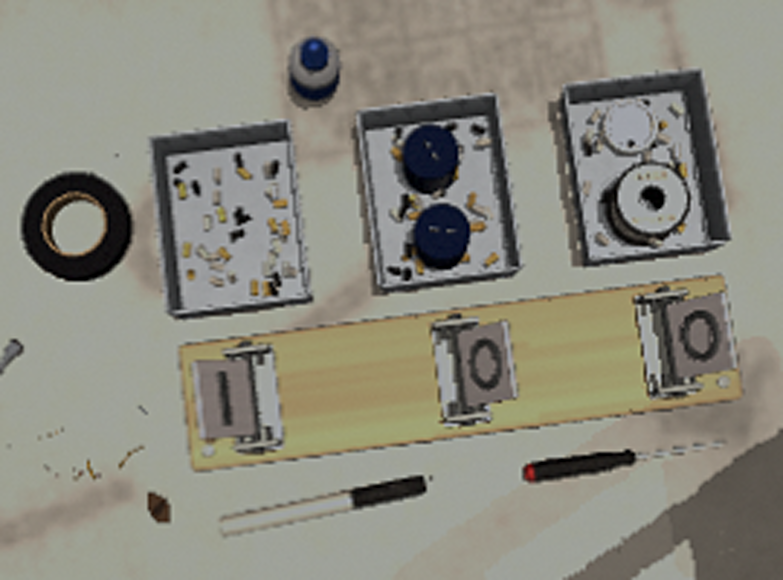

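The left tag (crop 225,398) shows its bar. The middle (485,362) and right (700,335) tags show their rings and lean right, and nothing else has moved.

```bash
python3 -c "
from plant import *
print(close_job())"
```

```text
the job is handed in; nothing more can be done
None
```

The job is handed in: only the middle tag was wrong, so I pushed it over to the right (ring up), and the last picture shows all three tags matching their trays with nothing else moved.

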